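Clamp a puppet blank in the crank vise

ROBOT

A 6-joint arm with a two-finger parallel gripper is mounted at the origin on the work surface. World frame = base frame: x ahead of the robot, y to its left, z up, the work surface at z = 0. Lengths are in m, angles in rad, forces in N, time in s.
With the tool pointing down it reaches from about 0.275 to 0.85 m from the base axis. Payload 5.2 kg.
Tool frame: the origin (TCP) lies between the finger pads, 19 mm behind the fingertips; this is the grasp point; z points along the fingers, y is the line along which they close (so a half turn about z gives the same grasp; the last joint's range is limited). The gripper opens to 85 mm and grips with 20 to 120 N. Pads are 22 mm wide; open, the fingers measure 114 mm over their backs; the gripper's body (76 mm by 85 mm) begins 54 mm behind the grasp point. The pads swing forward as they close: fully open they stand 13 mm farther back than shut.
Start: joints at [0.974, 0.259, 1.535, -0, 1.348, -0.203], TCP at [0.211, 0.508, 0.25] pointing down, gripper open.
Joint ranges: [-3.14, 3.14], [-0.91, 2.08], [0.19, 2.58], [-1.22, 4.36], [0.22, 2.71], [-3.12, 3.12]. Speed limits (rad/s): [2.57, 2.57, 3.14, 3.14, 3.14, 3.14].

INTERFACE

Orientations are given as a 3x3 rotation matrix whose columns are the frame's x, y, z axes.
In Python, from cell import r gives the robot as it stands.
- The arm moves only by the tool send_rows, never from a script. Its argument "moves" is one flat list of numbers, 6 for each row, row after row: the shift along the tool's x, y, z in m, then the turn, a rotation vector about the tool's x, y, z in units of 6 degrees (1.0 is 6 degrees). A call has 1 to 5 rows; each row is the pose to reach, as a shift and turn from the pose commanded when the call began, along the tool's axes at that moment; what a row does not reach only later rows make up. A row lasts 1/8 s, in which the tool goes at most 62.5 mm and 10.7 degrees, less where a joint would pass 70% of its speed; a pose out of reach is approached as far as the arm can. A call with a gripper value outside its range is refused whole. "fingers" is the opening, from 0 (shut) to 1 (fully open), set as the call begins (left out, the last holds). The fingers move at their own pace and stop on an object; the grip force is fixed at half the most. Time passes only in rows, so rows that repeat a pose let the fingers close. It gives the time, the measured TCP pose, the force, the opening and the grip force at its end, in the units of the state.
- r.get_state(): the state, without advancing time (a new reading comes with each control period).
- r.grab_frame(name): name is "scene" or "top" or "wrist"; returns a dict with "color" (400x640x3 uint8, blue, green, red), "z_map" (400x640 float32, m along the optical axis (not along the pixel's ray), 0 where there is no reading), "mtx" (3x3 intrinsics, pixels), "xyz" and "rotation" of the camera in the world. Camera axes: x right, y down, z forward; pixel columns grow to the right and rows downward; lengths in m; the calibration is good to about 2 mm. A picture is of the moment at which its call begins.
- r.hand_in(): hands the job in; it is judged then, once.
Trained networks look in the newest picture that a camera, given by its name, has taken for a name from the list of things; names that differ only in an ending like _2 or _b are one class to them, and where a whole thing is asked for, a point or a joint stands for the part that bears it (a point fixed in the world has none). Each returns a list of dicts, best first, with "p" (0 to 1); they miss things now and then, are a little off and sometimes report something else, mostly with a low value. They report only what shows in the picture. A call takes as long as a camera call. They do not tell look-alikes from the thing itself.
- r.boxes_of(name, camera): "xy" ([column, row] in pixels, amid what is visible of it).
The state is a dict: "t": time; "joint_positions": joint angles; "qvel": joint speeds; "joint_torque": joint torques, N m; "tcp_pos": TCP position; "ee_rot": TCP orientation; "contact_force": force on the tool from outside, world axes, zero at the start; "moment": the same for the moment, N m; "width": opening from 0.0 (shut) to 1.0 (fully open); "grasp_force": force on a finger pad.
Only numpy, scipy, OpenCV 4.12 (cv2) and the standard library are available. Lean on these libraries where they do the work, as an engineer would, in place of code of your own. Each camera call takes 0.05 s, during which the arm holds its last target. There are 200 camera calls.

TASK

Stand the wooden puppet blank with the square-cornered foot upright on the bed of the vise, midway across its width between the two jaws, with the long sides of its foot facing them, and let go of it. Then take hold of the loose sleeve on the vise's crank and, keeping hold of it all the way, wind the jaw clockwise until it presses the blank firmly against the sprung back pad: stop soon after the crank grows stiffer (about 30 N of clamping), because overtightening crushes the soft wood. Let go of the sleeve, leaving the blank clamped, and leave everything else on the bench where it is.

Things in the scene. Friction and masses are not known exactly. Their poses are not given: they have to be found in the camera images.
- figure: the puppet blank to be clamped: plain pale wood, 0.2 to 0.42 kg, 151 mm tall. Origin at the centre of its underside, z up. Foot: block 60 mm along its x, 45 mm along its y, 50 mm high, square corners. Above: a round body, a cylinder 34 mm across from 75 to 115 mm height (grip there, TCP at 105 mm), then a head 36 mm across. It starts upright at any yaw.
- vise: grey rack-and-pinion vise bolted to the bench. Origin at the centre of its footprint on the bench, z up. Its flat bed (120 mm along x, y = -190 to +140 mm, top 35 mm above the bench) runs along its y. On it, from the -y end: a gear housing (90 by 105 mm, y = -185 to -80 mm, top 90 mm above the bench) carrying the crank, the moving jaw, the back jaw.
- bed (a point): point on the bed's top at vise (0, 0, 35) mm. The back jaw, a steel block 90 mm wide (top 90 mm above the bench) with an 8 mm cork pad facing -y, is bolted elsewhere along the bed each time: its pad face is 50 to 75 mm in +y of this point, and must be seen or felt. The pad is sprung: it yields 1 mm towards +y per 6 N, at most 13 mm, then it is solid.
- jaw: the moving steel jaw, 90 mm along x, 25 mm thick, 50 mm high, standing on the bed (top 85 mm above the bench). Origin at the middle of the lower edge of its clamping face, which looks along +y; its axes are the vise's. At crank value 0 the origin is at vise (0, -35, 35) mm. It moves 8 mm towards +y per radian of crank.
- crank (a joint): crank angle in rad, growing clockwise seen from above; more is tighter; 0 = jaw fully open, 11 = end of its range. It starts between 0 and 1.2. A brake holds it where it is left (about 7 N at the sleeve to turn it, some 2 N less felt while paused); each newton of clamping adds about 0.145 N to the push needed at the sleeve, so 30 N of clamping adds about 4.4 N.
- crank_axis (a point): point on the vertical crank axis, 100 mm above the bench at the underside of the crank arm; it lies at vise (0, -125, 100) mm. The arm is flat steel, 8 mm thick, its top at 108 mm.
- sleeve: the crank's handle: a wooden sleeve standing upright, 27 mm in diameter (24 mm at the ends), 60 mm tall, spinning freely on its pin, 55 mm from the crank axis. Origin at the centre of its lower end, 111 mm above the bench; its top is 171 mm above the bench and a steel pin head 18 mm across stands 6 mm over it. At crank 0 it is on the vise's -x side of the axis.
- sleeve_mid (a point): middle of the sleeve, 141 mm above the bench, on its axis: a good height to hold it, fingers from above.
- puppet_a: bystander: a similar pale puppet blank, but with a round foot 60 mm across
- puppet_b: bystander: a larger darker puppet blank, 174 mm tall, with a round foot 64 mm across
- bowl: bystander: white bowl, 110 mm across, 50 mm high
- jar: bystander: glass jar, 60 mm across, 80 mm high
- offcut: bystander: wooden offcut 70 x 50 x 30 mm
- chisel: bystander: chisel lying down, 190 mm long, 18 mm high
Mind the look-alikes: they are no part of the job. Leave any purple or turquoise look-alike of the figure alone.

How it is judged:
By the outcome, as a careful person would: the job done as asked, in the order asked, and still so for the second after the job is handed in, with the robot touching nothing.
It also fails if it takes over 72 s, if anything falls off the work surface, if the arm or the gripper's body presses on something with over 40 N, if the wrist force passes 120 N, or if a joint passes its speed limit or range.

## Working session

There is one attempt and no reset: what is moved stays moved. The work goes in short steps, Python scripts to look and compute and a tool call to move; the robot and the scene stay as the last step left them, time stands still between calls to the robot, and variables do not carry over. Pictures are saved under pics/ and viewed, at most 10 in all, crops included, and the job is handed in when it is done.

Besides the shell and the picture viewer there is one more tool, called after "Request:" in YAML: its name, and indented under it one key for each argument. send_rows: Moves the arm, as the interface text tells. Its arguments: {"type":"object","properties":{"moves":{"type":"array","items":{"type":"number"}},"fingers":{"type":"number"}},"required":["moves"]}

```bash
mkdir -p pics; ls; python3 - <<'E'
from cell import r
import cv2,numpy as np
for c in ("scene","top"):
    f=r.grab_frame(c); cv2.imwrite(f"pics/{c}0.png",f["color"]); np.savez(f"{c}0.npz",**f)
    print(c,f["mtx"].round(1).tolist(),f["xyz"],np.round(f["rotation"],3).tolist())
    for n in ("figure","vise","jaw","sleeve","crank","puppet_a","puppet_b"):
        print(n,[(np.round(d["xy"],0).tolist(),round(d["p"],2)) for d in r.boxes_of(n,c)])
s=r.get_state(); print(s["t"],s["tcp_pos"],s["ee_rot"])
E
```

```text
pics
scene [[450.8, 0.0, 320.4], [0.0, 450.8, 205.2], [0.0, 0.0, 1.0]] [ 1.1173581  -0.72758707  1.04778443] [[0.835, 0.385, -0.393], [0.55, -0.561, 0.618], [0.017, -0.733, -0.68]]
figure [([306.0, 170.0], 0.68), ([281.0, 181.0], 0.64)]
vise [([250.0, 267.0], 0.78)]
jaw [([259.0, 253.0], 0.78)]
sleeve [([230.0, 242.0], 0.68), ([362.0, 182.0], 0.22)]
crank [([234.0, 249.0], 0.56)]
puppet_a [([348.0, 158.0], 0.86), ([382.0, 205.0], 0.72)]
puppet_b [([348.0, 158.0], 0.86), ([382.0, 205.0], 0.72)]
top [[366.4, 0.0, 328.4], [0.0, 366.4, 195.9], [0.0, 0.0, 1.0]] [0.4462431  0.09197971 0.95188717] [[-0.002, -0.987, 0.161], [-1.0, 0.003, 0.006], [-0.006, -0.161, -0.987]]
figure [([243.0, 276.0], 0.91), ([286.0, 286.0], 0.86), ([269.0, 236.0], 0.61)]
vise [([408.0, 229.0], 0.6)]
jaw [([412.0, 228.0], 0.69)]
sleeve [([321.0, 127.0], 0.62), ([442.0, 244.0], 0.45)]
crank []
puppet_a [([183.0, 237.0], 0.95), ([247.0, 155.0], 0.73), ([322.0, 125.0], 0.52)]
puppet_b [([183.0, 237.0], 0.95), ([247.0, 155.0], 0.73), ([322.0, 125.0], 0.52)]
0.8 [0.21101825 0.50792293 0.25002509] [[-9.23465814e-01  3.83680711e-01  5.12067995e-05]
 [ 3.83680712e-01  9.23465815e-01  1.31881756e-05]
 [-4.22276803e-05  3.18258906e-05 -9.99999999e-01]]
```

View pics/scene0.png

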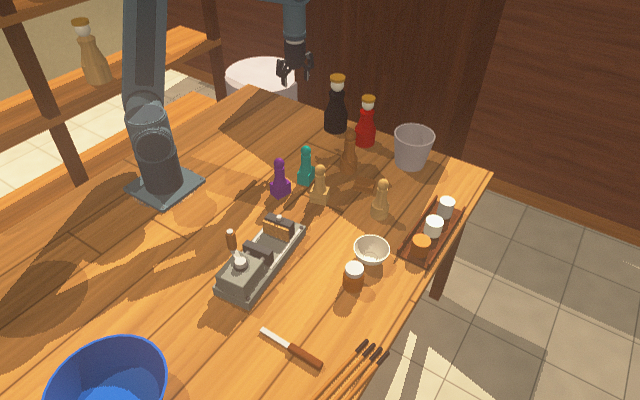

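View pics/top0.png

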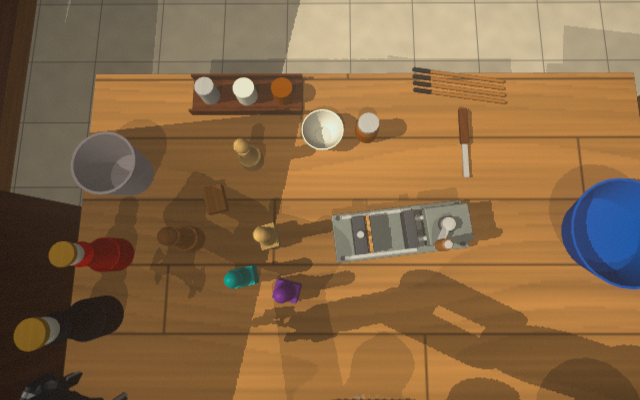

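```bash
cat > h.py <<'E'
import numpy as np,cv2
def cloud(f):
    K=f["mtx"];z=f["z_map"];v,u=np.mgrid[:z.shape[0],:z.shape[1]]
    P=np.stack([(u-K[0,2])/K[0,0]*z,(v-K[1,2])/K[1,1]*z,z],-1)@f["rotation"].T+f["xyz"]
    P[z==0]=np.nan; return P
def rect(m): # m Nx2 in metres
    (c,s,a)=cv2.minAreaRect((m*1000).astype(np.float32)); return np.round(c,1),np.round(s,1),round(a,1)
E
python3 - <<'E'
import numpy as np,cv2
from h import *
t=np.load("top0.npz");s=np.load("scene0.npz")
a=cv2.resize(t["color"][180:330,220:480],None,fx=3,fy=3,interpolation=cv2.INTER_CUBIC)
b=cv2.resize(s["color"][145:225,260:400],None,fx=3,fy=3,interpolation=cv2.INTER_CUBIC)[:,:420]
out=np.zeros((a.shape[0]+b.shape[0],a.shape[1],3),np.uint8); out[:a.shape[0]]=a; out[a.shape[0]:,:b.shape[1]]=b
out=cv2.resize(out,None,fx=min(1,600/out.shape[0]),fy=min(1,600/out.shape[0]));cv2.imwrite("pics/crop.png",out)
Pt=cloud(t);Ps=cloud(s)
print("bench z",np.nanmedian(Pt[330:380,150:400,2]))
# vise from top
def roi(P,u0,u1,v0,v1): return P[v0:v1,u0:u1].reshape(-1,3)
V=roi(Pt,325,480,190,268)
for lo,hi in ((.025,.042),(.078,.0875),(.0875,.095),(.096,.104),(.104,.112),(.15,.19)):
    m=V[(V[:,2]>lo)&(V[:,2]<hi)]; print(lo,hi,len(m),rect(m[:,:2]) if len(m)>3 else'',np.median(m,0).round(4) if len(m) else '')
m=V[V[:,2]>.02];print("vise",rect(m[:,:2]))
F=roi(Pt,245,290,215,255)
for lo,hi in ((.04,.056),(.06,.115),(.115,.16)):
    m=F[(F[:,2]>lo)&(F[:,2]<hi)]; print("fig",lo,len(m),rect(m[:,:2]),m.mean(0).round(4),m.max(0))
S=Ps.reshape(-1,3)
c=np.nanmedian(V[:,:2],0)
m0=S[(np.abs(S[:,0]-c[0])<.12)&(np.abs(S[:,1]-c[1])<.25)]
for lo,hi in ((.025,.042),(.078,.0875),(.0875,.095),(.096,.104),(.104,.112),(.113,.165),(.165,.185)):
    m=m0[(m0[:,2]>lo)&(m0[:,2]<hi)]; print("S",lo,hi,len(m),rect(m[:,:2]) if len(m)>3 else'',np.median(m,0).round(4) if len(m) else '')
fc=Pt[236,264];print(fc)
m0=S[(np.hypot(S[:,0]-fc[0],S[:,1]-fc[1])<.06)]
for lo,hi in ((.01,.045),(.045,.056),(.075,.115),(.115,.16)):
    m=m0[(m0[:,2]>lo)&(m0[:,2]<hi)]; print("Sfig",lo,len(m),rect(m[:,:2]) if len(m)>3 else '',m.max(0) if len(m) else '')
E
```

```text
bench z -0.0005206689529838604
0.025 0.042 3278 (array([508.5, -79.7]), array([120.1, 328.4]), 6.7) [ 0.4993 -0.0382  0.0346]
0.078 0.0875 843 (array([ 511. , -100.7]), array([ 90.2, 279.5]), 6.6) [ 0.5101 -0.0975  0.085 ]
0.0875 0.095 1504 (array([ 511.1, -100.3]), array([ 89.2, 278.2]), 6.6) [ 0.5173 -0.1669  0.0895]
0.096 0.104 66 (array([503.2, -83.8]), array([ 37.7, 228.7]), 10.1) [0.5023 0.0168 0.1008]
0.104 0.112 200 (array([487.5, -86.7]), array([ 62.7, 224.7]), 9.5) [ 0.5084 -0.1709  0.1093]
0.15 0.19 150 (array([ 471.2, -153.2]), array([25. , 24.5]), 26.3) [ 0.4702 -0.1505  0.1708]
vise (array([508.5, -79.7]), array([120.1, 328.4]), 6.7)
fig 0.04 173 (array([495.3, 246.4]), array([59.8, 45.2]), 15.5) [0.491  0.2396 0.0495] [0.52857649 0.27550429 0.05566059]
fig 0.06 104 (array([492.6, 240.4]), array([26.1, 40.3]), 68.2) [0.4915 0.2354 0.0786] [0.51497889 0.25991345 0.11489085]
fig 0.115 213 (array([494.5, 246. ]), array([32.2, 35.3]), 42.9) [0.4944 0.2445 0.1432] [0.51194211 0.26368638 0.15172834]
S 0.025 0.042 1381 (array([506.2, -83.3]), array([123.2, 333.7]), 6.9) [ 0.54
[... 339 characters left out ...]
487.6, -95.3]), array([ 61.6, 215.5]), 10.4) [ 0.5094 -0.1757  0.1082]
S 0.113 0.165 143 (array([ 495.5, -171.8]), array([26.7, 72.6]), 61.2) [ 0.4779 -0.1661  0.1405]
S 0.165 0.185 60 (array([ 469.8, -158.8]), array([24.1, 21.2]), 49.0) [ 0.4716 -0.1585  0.1713]
[0.48898844 0.23789992 0.14492602]
Sfig 0.01 164 (array([493.6, 241.2]), array([62.6, 46.4]), 18.5) [0.52638684 0.27264702 0.04499964]
Sfig 0.045 82 (array([494.2, 242. ]), array([60.2, 45.1]), 18.7) [0.52556322 0.27244841 0.05579081]
Sfig 0.075 102 (array([495.4, 237.1]), array([33.6, 22.1]), 18.7) [0.51083196 0.25206273 0.11497348]
Sfig 0.115 107 (array([496.4, 239.9]), array([33. , 29.4]), 30.9) [0.51182247 0.25897558 0.15212727]
```

View pics/crop.png

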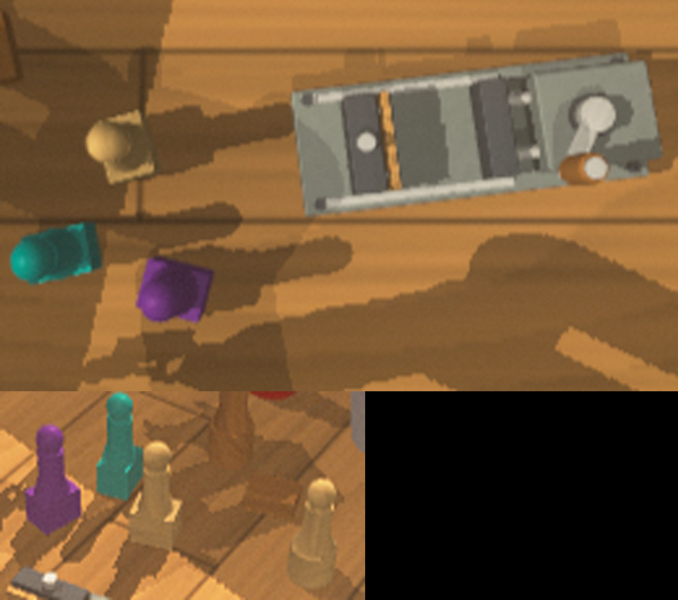

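```bash
python3 - <<'E'
import numpy as np
from h import *
from cell import r
a=np.deg2rad(6.7);X=np.array([np.cos(a),np.sin(a)]);Y=np.array([-X[1],X[0]])
for n,c in (("top0.npz",[.5085,-.0797]),("scene0.npz",[.5062,-.0833])):
    P=cloud(np.load(n)).reshape(-1,3);o=np.array(c)+.025*Y
    d=P[:,:2]-o;x=d@X*1000;y=d@Y*1000;z=P[:,2]*1000
    print(n,"origin",o.round(4))
    m=(np.abs(x)<42)&(y>-75)&(y<110)
    for nm,lo,hi in (("jaw",-75,0),("back",20,110)):
        k=m&(z>76)&(y>lo)&(y<hi); h=np.histogram(y[k],bins=np.arange(lo,hi+1,2.5)); print(nm,[(float(e),int(q)) for e,q in zip(h[1],h[0]) if q])
    k=(np.abs(x)<12)&(y>-80)&(y<100); 
    k=(np.abs(x)<60)&(z>30)&(z<40)&(np.abs(x)<40)&(y>-60)&(y<80);print("bed y",np.percentile(y[k],[0,1,99,100]).round(1))
    for lo,hi in ((113,120),(120,135),(135,168),(168,173),(174,180)):
        k=(z>lo)&(z<hi)&(np.abs(x)<90)&(y<-40)&(y>-200); 
        if k.sum()>3: print("hi",lo,k.sum(),x[k].min().round(1),x[k].max().round(1),y[k].min().round(1),y[k].max().round(1))
E
```

```text
top0.npz origin [ 0.5056 -0.0549]
jaw [(-57.5, 14), (-55.0, 36), (-52.5, 37), (-50.0, 38), (-47.5, 36), (-45.0, 38), (-42.5, 35), (-40.0, 40), (-37.5, 37), (-35.0, 36), (-32.5, 50)]
back [(50.0, 12), (52.5, 40), (55.0, 36), (57.5, 45), (62.5, 20), (65.0, 38), (67.5, 36), (70.0, 37), (72.5, 38), (75.0, 37), (77.5, 35), (80.0, 42), (82.5, 38), (85.0, 42), (87.5, 37), (90.0, 38), (92.5, 28)]
bed y [-31.7 -31.   44.9  45.8]
hi 113 19 -50.6 11.6 -137.9 -83.7
hi 120 24 -58.4 -33.8 -90.6 -81.4
hi 135 64 -59.1 -32.9 -95.4 -81.5
hi 168 52 -57.6 -34.1 -107.5 -82.0
hi 174 56 -53.7 -38.3 -102.8 -85.6
scene0.npz origin [ 0.5033 -0.0585]
jaw [(-60.0, 1), (-57.5, 10), (-55.0, 41), (-52.5, 23), (-50.0, 23), (-47.5, 15), (-45.0, 23), (-42.5, 16), (-40.0, 21), (-37.5, 20), (-35.0, 19), (-32.5, 10), (-30.0, 7), (-27.5, 1)]
back [(50.0, 15), (52.5, 32), (55.0, 22), (57.5, 12), (60.0, 11), (62.5, 20), (65.0, 45), (67.5, 23), (70.0, 16), (72.5, 22), (75.0, 18), (77.5, 18), (80.0, 25), (82.5, 14), (85.0, 9), (87.5, 14), (90.0, 14), (92.5, 7), (95.0, 1)]
bed y [-59.3 -56.2  55.6  56.5]
hi 113 20 -51.3 14.0 -136.5 -94.2
hi 120 40 -55.2 -31.8 -108.4 -87.7
hi 135 91 -58.5 -32.4 -108.4 -83.6
hi 168 25 -53.4 -34.0 -104.8 -81.0
hi 174 25 -54.0 -37.5 -104.7 -85.9
```

The blank I want is the pale one with the square foot, at scene (319,183) / top (264,236). These could be mistaken for it:
- pale, round foot: scene (381,198) / top (245,152)
- turquoise: top (240,277)
- purple: top (286,291)
- dark brown: top (180,237)

The crop confirms the choice: the foot measures 60x45 mm and the blank is 151 mm tall.

Request:
send_rows:
  moves: [-0.07,-0.027,0,0,0,-1.5,-0.13,-0.054,0,0,0,-3,-0.19,-0.08,0,0,0,-4.5,-0.25,-0.1,0.02,0,0,-6,-0.31,-0.12,0.04,0,0,-6.6]
  fingers: 0.8

```text
t: 1.42
tcp_pos: [0.4315, 0.2957, 0.2187]
ee_rot: [[-0.955, -0.296, 0.002], [-0.296, 0.955, 0.001], [-0.002, 0.0, -1.0]]
contact_force: [-0.4, 0.7, 0.7]
width: 0.801
grasp_force: 0.0
```

```bash
cat >> h.py <<'E'
a_=np.deg2rad(6.7);VX=np.array([np.cos(a_),np.sin(a_),0]);VY=np.array([-VX[1],VX[0],0]);VO=np.array([.5044,-.0567,0])
FIG=np.array([.4947,.2442,0])
def V(x,y,z): return VO+x/1e3*VX+y/1e3*VY+np.array([0,0,z/1e3])
def to(r,p,yaw):
    from scipy.spatial.transform import Rotation as Ro
    s=r.get_state();R=np.array(s["ee_rot"]);t=np.array(s["tcp_pos"])
    y=np.deg2rad(yaw);x=np.array([np.cos(y),np.sin(y),0]);z=np.array([0,0,-1.]);T=np.stack([x,np.cross(z,x),z],1)
    w=np.rad2deg(Ro.from_matrix(R.T@T).as_rotvec())/6
    d=t-VO
    print("t",round(s["t"],2),"tcp",t.round(4),"vise",(d@VX*1e3).round(1),(d@VY*1e3).round(1),"F",np.round(s["contact_force"],1),"w",round(s["width"],3),"g",round(s["grasp_force"],1))
    print("shift",(R.T@(p-t)).round(4),"turn",w.round(2))
E
python3 - <<'E'
from cell import r
from h import *
to(r,FIG+[0,0,.2],197)
E
```

```text
t 1.43 tcp [0.4315 0.2957 0.2187] vise -31.3 358.5 F [-0.4  0.7  0.7] w 0.801 g 0.0
shift [-0.0451 -0.0679  0.0188] turn [0.   0.02 0.04]
```

Request:
send_rows:
  moves: [-0.016,-0.022,0.005,0,0,0,-0.032,-0.045,0.01,0,0,0,-0.032,-0.045,0.01,0,0,0,-0.032,-0.045,0.01,0,0,0]

```text
t: 1.92
tcp_pos: [0.4732, 0.2636, 0.2084]
ee_rot: [[-0.956, -0.293, -0.001], [-0.293, 0.956, 0.0], [0.0, 0.0, -1.0]]
contact_force: [-0.1, -0.3, -0.7]
width: 0.802
grasp_force: 0.0
```

```bash
python3 - <<'E'
from cell import r
from h import *
to(r,FIG+[0,0,.105],197)
f=r.grab_frame("wrist");cv2.imwrite("pics/w1.png",f["color"]);P=cloud(f).reshape(-1,3)
print(f["xyz"])
m0=P[np.hypot(P[:,0]-FIG[0],P[:,1]-FIG[1])<.06]
for lo,hi in ((.04,.056),(.08,.115),(.12,.155)):
    m=m0[(m0[:,2]>lo)&(m0[:,2]<hi)]
    if len(m)>5: print(lo,len(m),rect(m[:,:2]))
E
```

```text
t 1.93 tcp [0.4732 0.2636 0.2084] vise 6.4 321.8 F [-0.1 -0.3 -0.7] w 0.802 g 0.0
shift [-0.0149 -0.0249  0.1034] turn [ 0. -0.  0.]
[0.39411972 0.23862968 0.33287675]
0.04 879 (array([494.2, 246.6]), array([59.3, 46.5]), 15.5)
0.08 535 (array([485.5, 245.7]), array([15.9, 33.9]), 5.4)
0.12 1917 (array([492.9, 246.4]), array([32.8, 35.1]), 15.5)
```

View pics/w1.png

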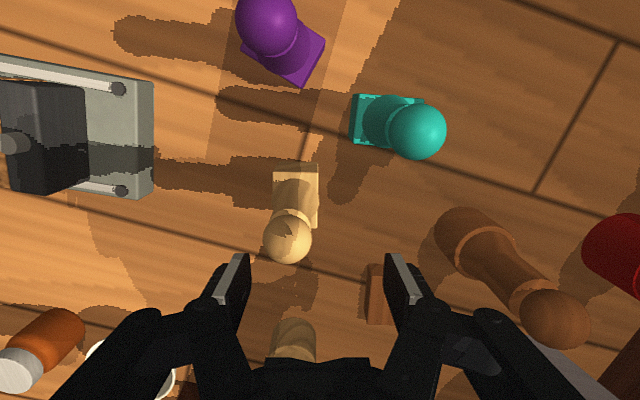

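The wrist view shows the square-footed blank at (293,215). It is clear of the turquoise (400,130) and purple (275,40) look-alikes and lined up with the fingers.

Request:
send_rows:
  moves: [-0.015,-0.0235,0,0,0,0,-0.015,-0.0235,0.03,0,0,0,-0.015,-0.0235,0.07,0,0,0,-0.015,-0.0235,0.103,0,0,0,-0.015,-0.0235,0.103,0,0,0]
  fingers: 0.8

```text
t: 2.6
tcp_pos: [0.4923, 0.2456, 0.1034]
ee_rot: [[-0.956, -0.294, -0.005], [-0.294, 0.956, -0.001], [0.006, 0.0, -1.0]]
contact_force: [-0.0, 0.5, 0.1]
width: 0.802
grasp_force: 0.0
```

```bash
python3 - <<'E'
from cell import r
from h import *
to(r,np.array([.4943,.2455,.105]),197)
E
```

```text
t 2.6 tcp [0.4923 0.2456 0.1034] vise 23.2 301.6 F [-0.   0.5  0.1] w 0.802 g 0.0
shift [-0.0019 -0.0007 -0.0016] turn [ 0.   -0.05  0.02]
```

Request:
send_rows:
  moves: [-0.002,0,-0.001,0,0,0,-0.002,0,-0.001,0,0,0,-0.002,0,-0.001,0,0,0,-0.002,0,-0.001,0,0,0,-0.002,0,-0.001,0,0,0]
  fingers: 0.2

```text
t: 3.22
tcp_pos: [0.4983, 0.2469, 0.1087]
ee_rot: [[-0.956, -0.293, 0.004], [-0.293, 0.956, 0.002], [-0.005, 0.001, -1.0]]
contact_force: [-1.0, 2.6, 6.8]
width: 0.379
grasp_force: 58.8
```

```bash
python3 - <<'E'
from cell import r
from h import *
to(r,np.array([.4943,.2455,.105]),197)
E
```

```text
t 3.23 tcp [0.4983 0.2469 0.1087] vise 29.3 302.3 F [-1.   2.6  6.8] w 0.379 g 58.8
shift [ 0.0042 -0.0002  0.0037] turn [0.01 0.05 0.  ]
```

Request:
send_rows:
  moves: [0,0,0,0,0,0,0,0,-0.02,0,0,0,0,0,-0.06,0,0,0,0,0,-0.1,0,0,0,0,0,-0.135,0,0,0]

```text
t: 3.85
tcp_pos: [0.4967, 0.2457, 0.2432]
ee_rot: [[-0.956, -0.293, 0.001], [-0.293, 0.956, -0.0], [-0.001, -0.0, -1.0]]
contact_force: [0.5, 0.1, -2.7]
width: 0.376
grasp_force: 59.1
```

Request:
send_rows:
  moves: [0,0,0,0,0,0,0,0,0,0,0,0]

```text
t: 4.1
tcp_pos: [0.496, 0.2455, 0.2402]
ee_rot: [[-0.956, -0.293, -0.002], [-0.293, 0.956, -0.001], [0.002, -0.0, -1.0]]
contact_force: [0.8, -0.2, -2.9]
width: 0.377
grasp_force: 59.1
```

```bash
python3 - <<'E'
from cell import r
from h import *
to(r,V(0,12,240),197-8.8)
f=r.grab_frame("wrist");np.savez("w2.npz",**f);P=cloud(f).reshape(-1,3)
t=r.get_state()["tcp_pos"]
m0=P[np.hypot(P[:,0]-t[0],P[:,1]-t[1])<.06]
for z0 in (-.11,-.06,-.055): 
    m=m0[(m0[:,2]-t[2]>z0)&(m0[:,2]-t[2]<z0+.008)]
    if len(m)>5: print(z0,len(m),rect(m[:,:2]))
E
```

```text
t 4.1 tcp [0.496  0.2455 0.2402] vise 27.0 301.1 F [ 0.8 -0.2 -2.9] w 0.377 g 59.1
shift [ 0.0784 -0.2796  0.0004] turn [-0.   -0.02  1.47]
-0.11 49 (array([463.8, 235.7]), array([ 0.9, 42.4]), 16.3)
-0.06 1629 (array([486. , 242.2]), array([47.3, 46.9]), 17.2)
-0.055 616 (array([485.6, 242.2]), array([32.3, 45.4]), 14.7)
```

Request:
send_rows:
  moves: [0.01,-0.035,0,0,0,0,0.025,-0.09,0,0,0,0.4,0.04,-0.15,0,0,0,0.8,0.056,-0.21,0,0,0,1.2,0.068,-0.255,0,0,0,1.47]

```text
t: 4.78
tcp_pos: [0.5055, -0.0201, 0.2395]
ee_rot: [[-0.99, -0.141, -0.003], [-0.141, 0.99, 0.0], [0.003, 0.001, -1.0]]
contact_force: [1.3, 0.5, -3.1]
width: 0.375
grasp_force: 59.5
```

Request:
send_rows:
  moves: [0,0,0,0,0,0,0,0,0,0,0,0]

```text
t: 5.03
tcp_pos: [0.5057, -0.0175, 0.2399]
ee_rot: [[-0.99, -0.142, -0.003], [-0.142, 0.99, 0.001], [0.003, 0.002, -1.0]]
contact_force: [-0.1, 1.2, -3.0]
width: 0.378
grasp_force: 60.2
```

```bash
python3 - <<'E'
from cell import r
from h import *
to(r,V(3,12,240),197-8.8)
E
```

```text
t 5.03 tcp [ 0.5057 -0.0175  0.2399] vise 5.9 38.7 F [-0.1  1.2 -3. ] w 0.378 g 60.2
shift [ 0.0036 -0.0267 -0.0001] turn [ 0.02 -0.03 -0.  ]
```

Request:
send_rows:
  moves: [0.002,-0.014,0,0,0,0,0.0036,-0.0267,0,0,0,0,0.0036,-0.0267,0.01,0,0,0,0.0036,-0.0267,0.05,0,0,0,0.0036,-0.0267,0.082,0,0,0]

```text
t: 5.65
tcp_pos: [0.5062, -0.0444, 0.1577]
ee_rot: [[-0.99, -0.143, -0.001], [-0.143, 0.99, 0.0], [0.001, 0.001, -1.0]]
contact_force: [0.2, 0.5, -3.3]
width: 0.37
grasp_force: 60.3
```

Request:
send_rows:
  moves: [0,0,0,0,0,0,0,0,0,0,0,0]

```text
t: 5.9
tcp_pos: [0.5074, -0.0449, 0.1602]
ee_rot: [[-0.99, -0.143, 0.001], [-0.143, 0.99, -0.0], [-0.001, -0.0, -1.0]]
contact_force: [0.3, 0.6, -2.8]
width: 0.376
grasp_force: 60.4
```

```bash
python3 - <<'E'
from cell import r
from h import *
to(r,V(3,12,143),197-8.8)
for c in("top","scene","wrist"):
    f=r.grab_frame(c);P=cloud(f).reshape(-1,3)
    o={"top":[.5056,-.0549],"scene":[.5033,-.0585],"wrist":VO[:2]}[c]
    d=P[:,:2]-o;x=d@VX[:2]*1000;y=d@VY[:2]*1000;z=P[:,2]*1000
    k=(np.abs(x)<45)&(y>-27)&(y<48)&(z>42)&(z<96)
    if k.sum()>5: print(c,k.sum(),rect(np.stack([x,y],1)[k]/1000),x[k].min().round(1),x[k].max().round(1),y[k].min().round(1),y[k].max().round(1))
    if c=="wrist": cv2.imwrite("pics/w3.png",f["color"])
    if c=="scene": cv2.imwrite("pics/s3.png",cv2.resize(f["color"][180:320,190:330],None,fx=4,fy=4))
E
```

```text
t 5.9 tcp [ 0.5074 -0.0449  0.1602] vise 4.4 11.4 F [ 0.3  0.6 -2.8] w 0.376 g 60.4
shift [0.0014 0.0006 0.0172] turn [-0.    0.01  0.  ]
top 9 (array([ 8.7, 32.5]), array([ 0.5, 39.6]), 89.6) -11.1 28.6 32.2 32.9
scene 232 (array([ 5.8, -7.2]), array([83.2, 37.3]), 36.6) -31.5 31.7 -26.7 32.5
wrist 839 (array([-28.1,  10.8]), array([ 1.3, 43.8]), 0.4) -28.9 -27.4 -11.1 32.7
```

View pics/s3.png

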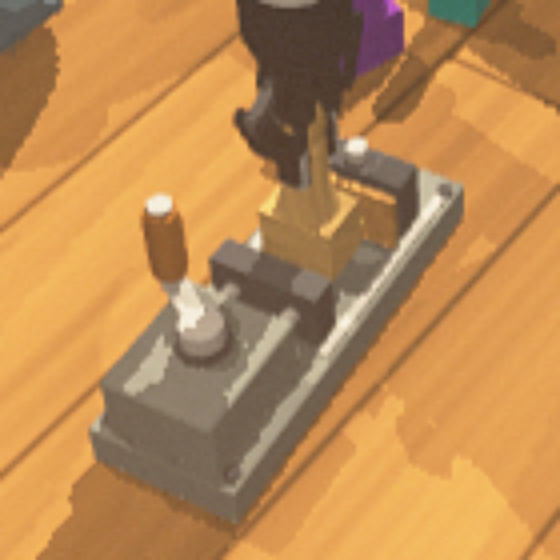

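The foot hovers between the jaws at about (310,230) in the crop. It is square to them and centred in x to within 2 mm. I'll lower it gently.

Request:
send_rows:
  moves: [0.001,0,0.005,0,0,0,0.001,0,0.01,0,0,0,0.001,0,0.013,0,0,0,0.001,0,0.015,0,0,0,0.001,0,0.0155,0,0,0]

```text
t: 6.68
tcp_pos: [0.5057, -0.0449, 0.1437]
ee_rot: [[-0.99, -0.143, -0.0], [-0.143, 0.99, 0.0], [0.0, 0.0, -1.0]]
contact_force: [-0.9, -0.1, -1.4]
width: 0.379
grasp_force: 60.4
```

Request:
send_rows:
  moves: [0,0,0.0005,0,0,0,0,0,0.0005,0,0,0]

```text
t: 6.92
tcp_pos: [0.5058, -0.0449, 0.1437]
ee_rot: [[-0.99, -0.143, 0.0], [-0.143, 0.99, -0.0], [-0.0, -0.0, -1.0]]
contact_force: [-1.9, -0.4, 1.5]
width: 0.378
grasp_force: 60.7
```

Request:
send_rows:
  moves: [0,0,0,0,0,0,0,0,0,0,0,0,0,0,0,0,0,0]
  fingers: 0.75

```text
t: 7.3
tcp_pos: [0.506, -0.0451, 0.1435]
ee_rot: [[-0.99, -0.143, 0.0], [-0.143, 0.99, -0.0], [-0.0, -0.0, -1.0]]
contact_force: [0.6, -0.3, 0.0]
width: 0.752
grasp_force: 0.0
```

Request:
send_rows:
  moves: [0,0,-0.02,0,0,0,0,0,-0.06,0,0,0,0,0,-0.1,0,0,0,0,0,-0.1,0,0,0]

```text
t: 7.8
tcp_pos: [0.5078, -0.0456, 0.2469]
ee_rot: [[-0.99, -0.143, 0.007], [-0.143, 0.99, -0.002], [-0.007, -0.003, -1.0]]
contact_force: [0.5, -0.2, -0.7]
width: 0.751
grasp_force: 0.0
```

```bash
python3 - <<'E'
from cell import r
from h import *
for c in("top","scene","wrist"):
    f=r.grab_frame(c);P=cloud(f).reshape(-1,3)
    o={"top":[.5056,-.0549],"scene":[.5033,-.0585],"wrist":VO[:2]}[c]
    d=P[:,:2]-o;x=d@VX[:2]*1000;y=d@VY[:2]*1000;z=P[:,2]*1000
    for lo,hi in((70,95),(135,190)):
        k=(np.abs(x)<45)&(y>-27)&(y<48)&(z>lo)&(z<hi)
        if k.sum()>5: print(c,lo,k.sum(),rect(np.stack([x,y],1)[k]/1000),x[k].min().round(1),x[k].max().round(1),y[k].min().round(1),y[k].max().round(1),z[k].max().round())
    # sleeve top in this camera
    k=(np.abs(x)<90)&(y>-200)&(y<-40)&(z>150)&(z<180)
    if k.sum()>5: print("sleeve",k.sum(),rect(np.stack([x,y],1)[k]/1000))
    if c=="wrist": cv2.imwrite("pics/w4.png",f["color"])
to(r,V(-45.7,-94.5,200),186.7)
E
```

```text
top 70 65 (array([-15.9,  26.7]), array([32. , 13.9]), 0.7) -31.9 0.0 19.7 33.8 95.0
top 135 14 (array([-8.5, 26.4]), array([7.9, 1.8]), 16.1) -12.1 -4.8 24.5 27.9 177.0
sleeve 150 (array([-46.4, -93.9]), array([25.1, 24.4]), 53.3)
scene 70 201 (array([-1.3, 10.8]), array([61.4, 47.9]), 1.5) -32.1 29.1 -13.1 35.3 95.0
scene 135 205 (array([0. , 8.9]), array([29.3, 32.7]), 84.4) -16.7 16.6 -6.3 23.5 187.0
sleeve 108 (array([-44. , -95.1]), array([27.6, 22.7]), 67.9)
wrist 70 995 (array([-6. , 11.7]), array([50.8, 46.7]), 2.3) -31.0 20.3 -11.2 35.4 95.0
wrist 135 2375 (array([-2.2, 12. ]), array([33.2, 34.5]), 1.7) -18.7 14.4 -5.3 29.3 188.0
sleeve 1721 (array([-45.2, -92.5]), array([26.7, 24.7]), 16.0)
t 7.95 tcp [ 0.5053 -0.0448  0.2426] vise 2.3 11.7 F [ 0.4 -0.2 -0.2] w 0.749 g 0.0
shift [ 0.0507 -0.1049  0.0426] turn [ 0.   -0.01  0.25]
```

View pics/w4.png

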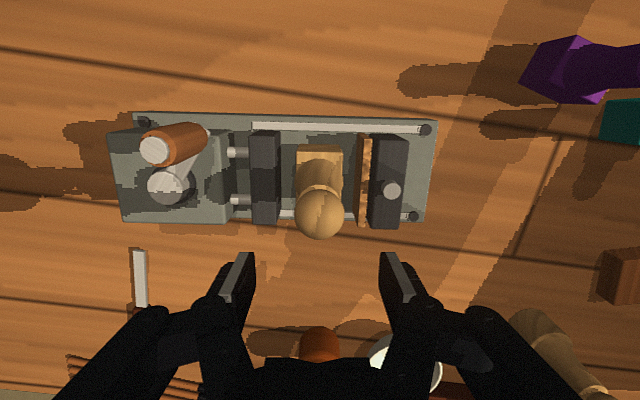

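The blank stands upright between the jaws, head at (320,214), and the sleeve's pin head is at (155,150). Next I go to the sleeve.

Request:
send_rows:
  moves: [0.017,-0.035,0,0,0,0.25,0.034,-0.07,0,0,0,0.25,0.0505,-0.105,0,0,0,0.25,0.0505,-0.105,0.01,0,0,0.25,0.0505,-0.105,0.02,0,0,0.25]

```text
t: 8.57
tcp_pos: [0.4703, -0.1554, 0.2217]
ee_rot: [[-0.993, -0.116, -0.002], [-0.116, 0.993, 0.002], [0.002, 0.002, -1.0]]
contact_force: [0.5, -0.2, 0.5]
width: 0.75
grasp_force: 0.0
```

Request:
send_rows:
  moves: [0,0,0,0,0,0,0,0,0,0,0,0]

```text
t: 8.82
tcp_pos: [0.471, -0.1552, 0.2232]
ee_rot: [[-0.993, -0.118, -0.0], [-0.118, 0.993, 0.0], [0.0, 0.0, -1.0]]
contact_force: [-0.1, -0.9, 0.0]
width: 0.752
grasp_force: 0.0
```

```bash
python3 - <<'E'
from cell import r
from h import *
to(r,V(-45.5,-94,141),186.7)
E
```

```text
t 8.82 tcp [ 0.471  -0.1552  0.2232] vise -44.6 -93.9 F [-0.1 -0.9  0. ] w 0.752 g 0.0
shift [ 0.0008 -0.0001  0.0822] turn [ 0.   -0.    0.02]
```

Request:
send_rows:
  moves: [0.001,0,0.02,0,0,0,0.001,0,0.04,0,0,0,0.001,0,0.065,0,0,0,0.001,0,0.082,0,0,0,0.001,0,0.082,0,0,0]

```text
t: 9.45
tcp_pos: [0.4694, -0.1554, 0.1406]
ee_rot: [[-0.993, -0.118, -0.002], [-0.118, 0.993, 0.001], [0.002, 0.001, -1.0]]
contact_force: [-0.9, -0.6, -0.2]
width: 0.747
grasp_force: 0.0
```

Request:
send_rows:
  moves: [0,0,0,0,0,0,0,0,0,0,0,0,0,0,0,0,0,0,0,0,0,0,0,0,0,0,0,0,0,0]
  fingers: 0.1

```text
t: 10.07
tcp_pos: [0.4703, -0.1559, 0.1426]
ee_rot: [[-0.993, -0.117, 0.002], [-0.117, 0.993, -0.0], [-0.002, -0.0, -1.0]]
contact_force: [-1.0, 3.1, 6.1]
width: 0.298
grasp_force: 58.6
```

Request:
send_rows:
  moves: [0,0,0,0,0,0,0,0,0,0,0,0]

```text
t: 10.32
tcp_pos: [0.4704, -0.1559, 0.1426]
ee_rot: [[-0.993, -0.117, 0.002], [-0.117, 0.993, -0.0], [-0.002, -0.0, -1.0]]
contact_force: [-1.1, 3.3, 6.1]
width: 0.302
grasp_force: 58.6
```

```bash
python3 - <<'E'
from cell import r
from h import *
to(r,V(-45.5,-94,141),186.7)
print(r.get_state()["moment"])
E
```

```text
t 10.32 tcp [ 0.4704 -0.1559  0.1426] vise -45.4 -94.6 F [-1.1  3.3  6.1] w 0.302 g 58.6
shift [0.0001 0.0006 0.0016] turn [-0.    0.02  0.  ]
[ 0.49095654  0.05294625 -0.02729529]
```

```bash
cat >> h.py <<'E'
def arc(t0,t1,n=5):
    t0=np.deg2rad(t0);o=[]
    for t in np.linspace(t0,np.deg2rad(t1),n+1)[1:]: o.append((round(55e-3*(np.cos(t)-np.cos(t0)),4),round(55e-3*(np.sin(t)-np.sin(t0)),4)))
    print(round(np.rad2deg(t0),1),t1,o)
def crank(r):
    s=r.get_state();d=np.array(s["tcp_pos"])-V(0,-125,0);x,y=d@VX*1e3,d@VY*1e3
    th=np.arctan2(y,-x);F=np.array(s["contact_force"]);tan=np.sin(th)*VX+np.cos(th)*VY;rad=-np.cos(th)*VX+np.sin(th)*VY
    print("t",round(s["t"],2),"R",np.hypot(x,y).round(1),"deg",(np.rad2deg(th)%360).round(1),"z",round(d[2],4),"resist",(-F@tan).round(2),"radial",(F@rad).round(2),"Fz",F[2].round(1),"g",round(s["grasp_force"],1),"w",round(s["width"],3))
E
python3 - <<'E'
from h import *
for k in range(4): arc(33.8+60*k,33.8+60*(k+1))
from cell import r
crank(r)
E
```

```text
33.8 93.8 [(np.float64(-0.0074), np.float64(0.0088)), (np.float64(-0.0164), np.float64(0.0159)), (np.float64(-0.0267), np.float64(0.021)), (np.float64(-0.0379), np.float64(0.0238)), (np.float64(-0.0493), np.float64(0.0243))]
93.8 153.8 [(np.float64(-0.0113), np.float64(-0.002)), (np.float64(-0.022), np.float64(-0.0062)), (np.float64(-0.0316), np.float64(-0.0126)), (np.float64(-0.0396), np.float64(-0.0209)), (np.float64(-0.0457), np.float64(-0.0306))]
153.8 213.8 [(np.float64(-0.004), np.float64(-0.0108)), (np.float64(-0.0056), np.float64(-0.0222)), (np.float64(-0.0048), np.float64(-0.0336)), (np.float64(-0.0017), np.float64(-0.0447)), (np.float64(0.0036), np.float64(-0.0549))]
213.8 273.8 [(np.float64(0.0074), np.float64(-0.0088)), (np.float64(0.0164), np.float64(-0.0159)), (np.float64(0.0267), np.float64(-0.021)), (np.float64(0.0379), np.float64(-0.0238)), (np.float64(0.0493), np.float64(-0.0243))]
t 10.32 R 54.6 deg 33.8 z 0.1426 resist -2.43 radial 2.45 Fz 6.1 g 58.6 w 0.302
```

Request:
send_rows:
  moves: [-0.0074,0.0088,0,0,0,0,-0.0164,0.0159,0,0,0,0,-0.0267,0.021,0,0,0,0,-0.0379,0.0238,0,0,0,0,-0.0493,0.0243,0,0,0,0]

```text
t: 10.95
tcp_pos: [0.5143, -0.1249, 0.1425]
ee_rot: [[-0.993, -0.117, -0.003], [-0.117, 0.993, 0.002], [0.003, 0.002, -1.0]]
contact_force: [-7.2, 4.8, 11.3]
width: 0.303
grasp_force: 59.5
```

```bash
python3 -c "
from cell import r
from h import *
crank(r);to(r,V(0,0,0),186.7)"
```

```text
t 10.95 R 56.1 deg 91.9 z 0.1425 resist 6.74 radial 5.34 Fz 11.3 g 59.5 w 0.303
t 10.95 tcp [ 0.5143 -0.1249  0.1425] vise 1.9 -68.9 F [-7.2  4.8 11.3] w 0.303 g 59.5
shift [0.0014 0.0686 0.1427] turn [ 0.02 -0.03  0.01]
```

Request:
send_rows:
  moves: [-0.0113,-0.0015,-0.001,0,0,0,-0.022,-0.0055,-0.0015,0,0,0,-0.0316,-0.012,-0.0015,0,0,0,-0.0396,-0.0202,-0.0015,0,0,0,-0.0457,-0.0298,-0.0015,0,0,0]

```text
t: 11.58
tcp_pos: [0.5646, -0.1476, 0.1428]
ee_rot: [[-0.993, -0.117, -0.001], [-0.117, 0.993, 0.005], [0.001, 0.005, -1.0]]
contact_force: [-1.7, 9.0, 0.2]
width: 0.3
grasp_force: 58.9
```

```bash
python3 -c "
from cell import r
from h import *
crank(r);to(r,V(0,0,0),186.7)"
```

```text
t 11.57 R 56.5 deg 150.6 z 0.1428 resist 8.31 radial 3.95 Fz 0.2 g 58.9 w 0.3
t 11.57 tcp [ 0.5646 -0.1476  0.1428] vise 49.2 -97.3 F [-1.7  9.   0.2] w 0.3 g 58.9
shift [0.0491 0.0966 0.1433] turn [ 0.05 -0.01  0.01]
```

Request:
send_rows:
  moves: [-0.004,-0.0108,0,0,0,0,-0.0056,-0.0222,0,0,0,0,-0.0048,-0.0336,0,0,0,0,-0.0017,-0.0447,0,0,0,0,0.0036,-0.0549,0,0,0,0]

```text
t: 12.2
tcp_pos: [0.5692, -0.204, 0.1428]
ee_rot: [[-0.993, -0.117, 0.003], [-0.117, 0.993, 0.003], [-0.003, 0.002, -1.0]]
contact_force: [6.1, 7.1, -3.2]
width: 0.299
grasp_force: 59.1
```

```bash
python3 -c "
from cell import r
from h import *
crank(r);to(r,V(0,0,0),186.7)"
```

```text
t 12.2 R 55.3 deg 211.4 z 0.1428 resist 8.98 radial 2.55 Fz -3.2 g 59.1 w 0.299
t 12.2 tcp [ 0.5692 -0.204   0.1428] vise 47.2 -153.8 F [ 6.1  7.1 -3.2] w 0.299 g 59.1
shift [0.0476 0.1535 0.143 ] turn [0.02 0.03 0.01]
```

```bash
python3 -c "
from cell import r
from h import *
arc(213.8,263.8);arc(263.8,283.8);arc(283.8,303.8);arc(303.8,323.8);arc(323.8,335.8,4)"
```

```text
213.8 263.8 [(np.float64(0.006), np.float64(-0.0075)), (np.float64(0.0132), np.float64(-0.0138)), (np.float64(0.0214), np.float64(-0.0188)), (np.float64(0.0304), np.float64(-0.0222)), (np.float64(0.0398), np.float64(-0.0241))]
263.8 283.8 [(np.float64(0.0038), np.float64(-0.0003)), (np.float64(0.0077), np.float64(-0.0003)), (np.float64(0.0115), np.float64(-0.0)), (np.float64(0.0153), np.float64(0.0005)), (np.float64(0.0191), np.float64(0.0013))]
283.8 303.8 [(np.float64(0.0037), np.float64(0.001)), (np.float64(0.0073), np.float64(0.0023)), (np.float64(0.0108), np.float64(0.0039)), (np.float64(0.0142), np.float64(0.0057)), (np.float64(0.0175), np.float64(0.0077))]
303.8 323.8 [(np.float64(0.0031), np.float64(0.0022)), (np.float64(0.0061), np.float64(0.0047)), (np.float64(0.0088), np.float64(0.0074)), (np.float64(0.0114), np.float64(0.0102)), (np.float64(0.0138), np.float64(0.0132))]
323.8 335.8 [(np.float64(0.0016), np.float64(0.0024)), (np.float64(0.0032), np.float64(0.0048)), (np.float64(0.0045), np.float64(0.0073)), (np.float64(0.0058), np.float64(0.0099))]
```

Request:
send_rows:
  moves: [0.0061,-0.0075,0,0,0,0,0.0133,-0.0138,0.0003,0,0,0,0.0215,-0.0187,0.0003,0,0,0,0.0304,-0.0222,0.0003,0,0,0,0.0398,-0.0241,0.0003,0,0,0]

```text
t: 12.82
tcp_pos: [0.5326, -0.2332, 0.1428]
ee_rot: [[-0.993, -0.117, 0.004], [-0.117, 0.993, 0.001], [-0.004, 0.001, -1.0]]
contact_force: [6.9, 5.0, -3.0]
width: 0.299
grasp_force: 59.2
```

```bash
python3 -c "
from cell import r
from h import *
crank(r);to(r,V(0,0,0),186.7)"
```

```text
t 12.82 R 54.1 deg 262.2 z 0.1428 resist 7.9 radial -3.11 Fz -3.0 g 59.2 w 0.299
t 12.82 tcp [ 0.5326 -0.2332  0.1428] vise 7.4 -178.6 F [ 6.9  5.  -3. ] w 0.299 g 59.2
shift [0.0079 0.1784 0.1429] turn [0.01 0.04 0.  ]
```

Request:
send_rows:
  moves: [0.0038,0,0,0,0,0,0.0077,0.0002,0,0,0,0,0.0115,0.0006,0,0,0,0,0.0153,0.0012,0,0,0,0,0.0191,0.002,0,0,0,0]

```text
t: 13.45
tcp_pos: [0.5138, -0.2343, 0.1428]
ee_rot: [[-0.993, -0.117, 0.005], [-0.117, 0.993, -0.0], [-0.005, -0.001, -1.0]]
contact_force: [8.0, 1.5, -7.1]
width: 0.297
grasp_force: 59.2
```

```bash
sed -i 's/V(0,-125,0);x,y/V(.6,-124.1,0);x,y/' h.py; python3 -c "
from cell import r
from h import *
crank(r)
f=r.grab_frame('scene');P=cloud(f).reshape(-1,3);d=P[:,:2]-[.5033,-.0585];x=d@VX[:2]*1000;y=d@VY[:2]*1000;z=P[:,2]*1000
for lo,hi in ((36,83),(83,94)):
  k=(np.abs(x)<44)&(y>-60)&(y<100)&(z>lo)&(z<hi);h=np.histogram(y[k],bins=np.arange(-60,100,2.5));print([(float(e),int(q)) for e,q in zip(h[1],h[0]) if q])
cv2.imwrite('pics/s5.png',cv2.resize(f['color'][180:320,190:330],None,fx=4,fy=4,interpolation=2))
"
```

```text
t 13.45 R 54.7 deg 282.7 z 0.1428 resist 7.84 radial -2.33 Fz -7.1 g 59.2 w 0.297
[(-60.0, 6), (-57.5, 11), (-55.0, 4), (-52.5, 7), (-50.0, 9), (-47.5, 7), (-45.0, 9), (-42.5, 10), (-40.0, 5), (-37.5, 6), (-35.0, 7), (-32.5, 10), (-30.0, 10), (-27.5, 5), (-25.0, 9), (-22.5, 54), (-20.0, 127), (-17.5, 39), (-15.0, 9), (-12.5, 10), (-10.0, 15), (-7.5, 7), (-5.0, 9), (-2.5, 8), (0.0, 8), (2.5, 12), (5.0, 7), (7.5, 7), (10.0, 4), (12.5, 3), (15.0, 5), (17.5, 4), (20.0, 4), (22.5, 4), (25.0, 5), (27.5, 5), (30.0, 5), (32.5, 5), (35.0, 7), (37.5, 5), (40.0, 5), (42.5, 7), (45.0, 6), (47.5, 10), (50.0, 11), (52.5, 37), (55.0, 19), (57.5, 3), (60.0, 3), (62.5, 6), (65.0, 16), (67.5, 5), (70.0, 2), (75.0, 5), (77.5, 2), (80.0, 3), (85.0, 2), (87.5, 4), (90.0, 1), (92.5, 4)]
[(-22.5, 7), (-20.0, 13), (-17.5, 18), (-15.0, 8), (-12.5, 12), (-10.0, 11), (-7.5, 13), (-5.0, 12), (-2.5, 10), (0.0, 14), (2.5, 9), (5.0, 11), (7.5, 17), (10.0, 10), (12.5, 9), (15.0, 3), (17.5, 6), (20.0, 2), (22.5, 3), (25.0, 4), (27.5, 3), (30.0, 1), (32.5, 4), (35.0, 2), (37.5, 3), (40.0, 1), (42.5, 2), (45.0, 1), (47.5, 2), (50.0, 3), (52.5, 6), (55.0, 7), (57.5, 5), (60.0, 2), (62.5, 6), (65.0, 16), (67.5, 11), (70.0, 12), (72.5, 11), (75.0, 15), (77.5, 6), (80.0, 11), (82.5, 9), (85.0, 10), (87.5, 13), (90.0, 6), (92.5, 1), (95.0, 2)]
```

View pics/s5.png

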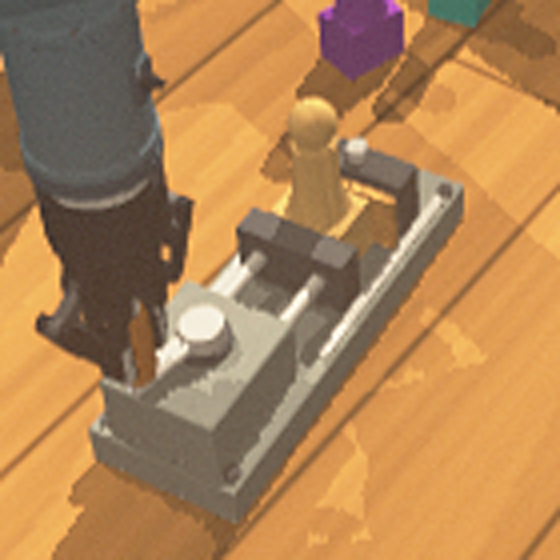

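The crop shows the jaw against the foot, with the blank sliding upright toward the cork pad at (385,225). Contact should be close.

Request:
send_rows:
  moves: [0.0037,0.001,0.0004,0,0,0,0.0073,0.0023,0.0008,0,0,0,0.0108,0.0039,0.0008,0,0,0,0.0142,0.0057,0.0008,0,0,0,0.0175,0.0077,0.0008,0,0,0]

```text
t: 14.12
tcp_pos: [0.4962, -0.2292, 0.1428]
ee_rot: [[-0.993, -0.117, 0.006], [-0.117, 0.993, -0.002], [-0.006, -0.002, -1.0]]
contact_force: [8.8, 0.9, -4.2]
width: 0.299
grasp_force: 59.4
```

```bash
python3 -c "
from cell import r
from h import *
crank(r);arc(303.8,313.8);arc(313.8,323.8);arc(323.8,333.8);arc(333.8,343.8)"
```

```text
t 14.12 R 54.6 deg 302.0 z 0.1428 resist 7.59 radial -4.59 Fz -4.2 g 59.4 w 0.299
303.8 313.8 [(np.float64(0.0016), np.float64(0.0011)), (np.float64(0.0031), np.float64(0.0022)), (np.float64(0.0046), np.float64(0.0034)), (np.float64(0.0061), np.float64(0.0047)), (np.float64(0.0075), np.float64(0.006))]
313.8 323.8 [(np.float64(0.0014), np.float64(0.0014)), (np.float64(0.0027), np.float64(0.0028)), (np.float64(0.0039), np.float64(0.0042)), (np.float64(0.0052), np.float64(0.0057)), (np.float64(0.0063), np.float64(0.0072))]
323.8 333.8 [(np.float64(0.0011), np.float64(0.0016)), (np.float64(0.0022), np.float64(0.0032)), (np.float64(0.0032), np.float64(0.0048)), (np.float64(0.0041), np.float64(0.0065)), (np.float64(0.005), np.float64(0.0082))]
333.8 343.8 [(np.float64(0.0008), np.float64(0.0017)), (np.float64(0.0016), np.float64(0.0035)), (np.float64(0.0023), np.float64(0.0053)), (np.float64(0.0029), np.float64(0.0071)), (np.float64(0.0035), np.float64(0.0089))]
```

Request:
send_rows:
  moves: [0.0013,0.0014,0,0,0,0,0.0026,0.0028,0.0002,0,0,0,0.0041,0.0042,0.0004,0,0,0,0.0056,0.0055,0.0004,0,0,0,0.007,0.0068,0.0004,0,0,0]

```text
t: 14.75
tcp_pos: [0.4887, -0.2248, 0.1428]
ee_rot: [[-0.993, -0.117, 0.007], [-0.117, 0.993, -0.004], [-0.006, -0.005, -1.0]]
contact_force: [7.6, -4.0, -3.4]
width: 0.304
grasp_force: 59.5
```

```bash
python3 -c "
from cell import r
from h import *
crank(r)"
```

```text
t 14.75 R 54.4 deg 311.1 z 0.1428 resist 8.55 radial -1.0 Fz -3.4 g 59.5 w 0.304
```

Request:
send_rows:
  moves: [0.0014,0.0014,0,0,0,0,0.0027,0.0028,0,0,0,0,0.0039,0.0042,0,0,0,0,0.0052,0.0057,0,0,0,0,0.0063,0.0072,0,0,0,0]

```text
t: 15.38
tcp_pos: [0.4817, -0.219, 0.1428]
ee_rot: [[-0.993, -0.117, 0.007], [-0.117, 0.993, -0.006], [-0.007, -0.006, -1.0]]
contact_force: [7.5, -5.6, -4.7]
width: 0.293
grasp_force: 59.5
```

```bash
python3 -c "
from cell import r
from h import *
crank(r)"
```

```text
t 15.38 R 54.4 deg 320.7 z 0.1428 resist 9.27 radial -1.16 Fz -4.7 g 59.5 w 0.293
```

Request:
send_rows:
  moves: [0.0011,0.0016,0,0,0,0,0.0022,0.0032,0,0,0,0,0.0032,0.0048,0,0,0,0,0.0041,0.0065,0,0,0,0,0.005,0.0082,0,0,0,0]

```text
t: 16.0
tcp_pos: [0.4757, -0.2121, 0.1428]
ee_rot: [[-0.993, -0.117, 0.007], [-0.117, 0.993, -0.007], [-0.006, -0.008, -1.0]]
contact_force: [6.6, -8.1, -5.1]
width: 0.304
grasp_force: 59.4
```

```bash
python3 -c "
from cell import r
from h import *
crank(r)
f=r.grab_frame('top');np.savez('top6.npz',**f);P=cloud(f).reshape(-1,3)
for n,P in (('0',cloud(np.load('top0.npz')).reshape(-1,3)),('now',P)):
  d=P[:,:2]-[.5056,-.0549];x=d@VX[:2]*1000;y=d@VY[:2]*1000;z=P[:,2]*1000
  k=(np.abs(x)<44)&(z>80)&(z<88)&(y>-20)&(y<62);h=np.histogram(y[k],bins=np.arange(-20,63,1.5));print(n,[(float(e),int(q)) for e,q in zip(h[1],h[0]) if q])
  k=(np.abs(x)<44)&(z>88)&(z<94)&(y>45)&(y<110);print(np.percentile(y[k],[1,10,90,99]).round(1))
"
```

```text
t 16.0 R 54.4 deg 330.3 z 0.1428 resist 10.43 radial -0.55 Fz -5.1 g 59.4 w 0.304
0 [(50.5, 7), (52.0, 23), (53.5, 23), (55.0, 23), (56.5, 22), (58.0, 27), (59.5, 7)]
[64.3 67.1 90.5 92.8]
now [(-15.5, 9), (-14.0, 21), (-12.5, 22), (-11.0, 23), (-9.5, 24), (-8.0, 25), (-6.5, 26), (-5.0, 20), (-3.5, 21), (-2.0, 25), (-0.5, 24), (1.0, 16), (2.5, 18), (4.0, 18), (5.5, 14), (7.0, 19), (8.5, 12), (10.0, 12), (11.5, 7), (13.0, 6), (14.5, 6), (16.0, 6), (17.5, 2), (19.0, 7), (20.5, 3), (22.0, 3), (23.5, 6), (25.0, 1), (26.5, 5), (28.0, 4), (29.5, 4), (31.0, 6), (32.5, 3), (34.0, 3), (35.5, 5), (37.0, 2), (38.5, 6), (40.0, 4), (41.5, 5), (43.0, 7), (44.5, 5), (46.0, 5), (47.5, 8), (49.0, 8), (50.5, 9), (52.0, 11), (53.5, 11), (55.0, 23), (56.5, 25), (58.0, 22), (59.5, 23), (61.0, 17)]
[47.7 66.  90.3 92.8]
```

Request:
send_rows:
  moves: [0.0008,0.0017,0,0,0,0,0.0016,0.0035,0,0,0,0,0.0023,0.0053,0,0,0,0,0.0026,0.0062,0,0,0,0,0.0029,0.0071,0,0,0,0]

```text
t: 16.68
tcp_pos: [0.4718, -0.206, 0.1428]
ee_rot: [[-0.993, -0.117, 0.007], [-0.117, 0.993, -0.008], [-0.006, -0.008, -1.0]]
contact_force: [5.8, -9.9, -5.9]
width: 0.3
grasp_force: 59.4
```

```bash
python3 -c "
from cell import r
from h import *
crank(r)
f=r.grab_frame('top');P=cloud(f).reshape(-1,3)
d=P[:,:2]-[.5056,-.0549];x=d@VX[:2]*1000;y=d@VY[:2]*1000;z=P[:,2]*1000
k=(np.abs(x)<44)&(z>80)&(z<88)&(y>46)&(y<68);h=np.histogram(y[k],bins=np.arange(46,68,1.));print([(float(e),int(q)) for e,q in zip(h[1],h[0]) if q])
k=(np.abs(x)<44)&(z>80)&(z<87)&(y>-30)&(y<0);print(np.percentile(y[k],[0,1,5]).round(1))
"
```

```text
t 16.68 R 54.3 deg 338.0 z 0.1428 resist 11.48 radial -0.37 Fz -5.9 g 59.4 w 0.3
[(46.0, 3), (47.0, 4), (48.0, 7), (49.0, 3), (50.0, 6), (51.0, 4), (52.0, 8), (53.0, 7), (54.0, 7), (55.0, 9), (56.0, 13), (57.0, 14), (58.0, 19), (59.0, 15), (60.0, 14), (61.0, 17), (62.0, 16), (63.0, 12), (64.0, 8), (65.0, 4), (66.0, 1)]
[-13.4 -13.1 -12.6]
```

Request:
send_rows:
  moves: [0,0,0,0,0,0,-0.0006,-0.0015,0,0,0,0,-0.0006,-0.0015,0,0,0,0]

```text
t: 17.1
tcp_pos: [0.4718, -0.2061, 0.1427]
ee_rot: [[-0.993, -0.117, 0.005], [-0.117, 0.993, -0.005], [-0.004, -0.005, -1.0]]
contact_force: [5.0, -5.8, -1.9]
width: 0.3
grasp_force: 59.9
```

```bash
python3 -c "
from cell import r
from h import *
crank(r);to(r,V(0,0,0),186.7)"
```

```text
t 17.1 R 54.4 deg 337.9 z 0.1427 resist 7.46 radial -1.63 Fz -1.9 g 59.9 w 0.3
t 17.1 tcp [ 0.4718 -0.2061  0.1427] vise -49.8 -144.5 F [ 5.  -5.8 -1.9] w 0.3 g 59.9
shift [-0.0492  0.1453  0.1422] turn [-0.05  0.04 -0.  ]
```

Request:
send_rows:
  moves: [0,0,0,0,0,0,0,0,0,0,0,0,0,0,0,0,0,0]
  fingers: 0.75

```text
t: 17.48
tcp_pos: [0.4696, -0.2033, 0.1414]
ee_rot: [[-0.993, -0.117, -0.0], [-0.117, 0.993, 0.0], [0.0, 0.0, -1.0]]
contact_force: [-0.1, -0.9, 0.7]
width: 0.753
grasp_force: 0.0
```

Request:
send_rows:
  moves: [0,0,-0.015,0,0,0,0,0,-0.04,0,0,0,0,0,-0.08,0,0,0,0,0,-0.12,0,0,0,0,0,-0.12,0,0,0]

```text
t: 18.1
tcp_pos: [0.4714, -0.2046, 0.266]
ee_rot: [[-0.993, -0.117, 0.007], [-0.117, 0.993, -0.005], [-0.006, -0.006, -1.0]]
contact_force: [0.2, -0.3, -1.1]
width: 0.75
grasp_force: 0.0
```

```bash
python3 -c "
from cell import r
from h import *
to(r,V(0,0,0),186.7)
g=r.grab_frame('scene');f=r.grab_frame('top');P=cloud(f).reshape(-1,3)
d=P[:,:2]-[.5056,-.0549];x=d@VX[:2]*1000;y=d@VY[:2]*1000;z=P[:,2]*1000
k=(np.abs(x)<44)&(z>80)&(z<88)&(y>46)&(y<68);h=np.histogram(y[k],bins=np.arange(46,68,1.));print([(float(e),int(q)) for e,q in zip(h[1],h[0]) if q])
k=(np.abs(x)<44)&(z>80)&(z<87)&(y>-30)&(y<0);print(np.percentile(y[k],[0,1,5]).round(1))
P=cloud(g).reshape(-1,3);d=P[:,:2]-[.5033,-.0585];x=d@VX[:2]*1000;y=d@VY[:2]*1000;z=P[:,2]*1000
k=(np.abs(x)<45)&(y>5)&(y<60)&(z>140)&(z<195);print('head',x[k].min(),x[k].max(),z[k].max())
k=(np.abs(x)<100)&(y<-60)&(y>-210)&(z>150)&(z<180);print('sleeve',rect(np.stack([x,y],1)[k]/1000))
cv2.imwrite('pics/end.png',np.hstack([cv2.resize(g['color'][130:330,190:390],(400,400)),cv2.resize(f['color'][130:330,230:430+0],(400,400))]))
"
```

```text
t 18.1 tcp [ 0.4714 -0.2046  0.266 ] vise -50.0 -143.1 F [ 0.2 -0.3 -1.1] w 0.75 g 0.0
shift [-0.0484  0.1446  0.2655] turn [-0.05  0.06  0.  ]
[(46.0, 4), (47.0, 3), (48.0, 7), (49.0, 3), (50.0, 5), (51.0, 8), (52.0, 7), (53.0, 8), (54.0, 5), (55.0, 11), (56.0, 14), (57.0, 13), (58.0, 15), (59.0, 16), (60.0, 15), (61.0, 18), (62.0, 15), (63.0, 7), (64.0, 8), (65.0, 8), (66.0, 4)]
[-13.6 -13.3 -12.6]
head -17.840103871442743 17.11866327895505 187.457285575076
sleeve (array([ -49.5, -146.5]), array([25.9, 23.7]), 76.2)
```

View pics/end.png

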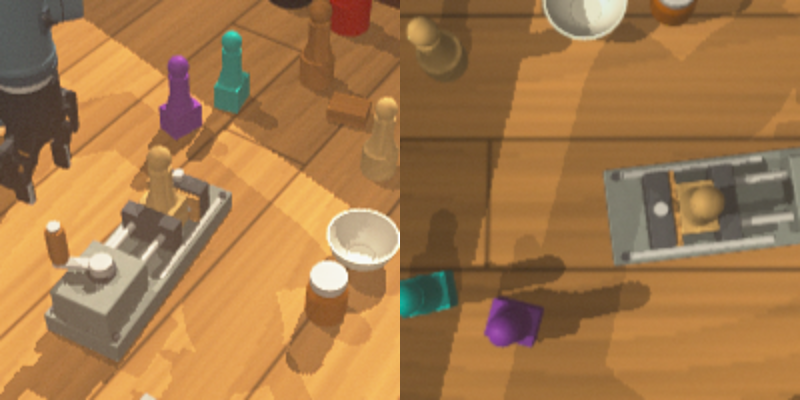

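The blank at (160,185) on the left and (700,205) on the right is clamped between jaw and pad, upright and centred. The sleeve is free and nothing else on the bench has moved.

```bash
python3 -c "
from cell import r
print(r.hand_in())"
```

```text
the job is handed in; nothing more can be done
None
```

The job is handed in at about 18 s: the square-footed blank stands upright and centred on the vise bed, clamped against the sprung pad at an estimated 26–28 N, with the sleeve released and nothing else on the bench visibly moved.

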